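# Clear a spice jar jammed across the tin dispenser

## Task

A spice jar was dropped into the tin dispenser by mistake and has wedged across its funnel, under the hold-down wires. Push it back up the chute into the open loading tray, lift it out and lay it in the empty compartment of the wooden spice tray without dropping it. Then swing the blue loading lid down and press until its catch holds it fully shut, leaving the tins, the other jars and the mill where they are.

Things in the scene. Friction and masses are not known exactly. Their poses are not given: they have to be found in the camera images.
- dispenser: Gravity-feed tin dispenser, fixed: plywood deck, white walls 66 mm high and 4 thick, on runners, 430 mm long, 136 wide. Origin on the worktop near its middle; x across it (lid catch on the -x side), y up the chute, z up. The deck climbs 10 deg from the tin outlet (y -0.205) to a crest (y 0.08, z 0.073). Inside width 78 mm up to y -0.09, then a funnel widening to 112 mm at y -0.02 and beyond.
- chute_crest (a point): On the deck's crest, mid-width (dispenser frame 0, 0.08, 0.073; same axes). From y -0.125 to 0.06 two 6 mm steel hold-down wires run up the chute 63 mm above the deck. The 42 mm slot between them is open at its upper end: closed fingers fit down through it and can move along it and out into the loading tray. The jar cannot pass up through it.
- loading_tray (a point): On the floor of the loading tray, mid-width, on its lowest line (dispenser frame 0, 0.135, 0.063). The floor is dished (10 deg either way), from the crest to the back wall (y 0.222); walls 76 mm high, 112 mm apart; open above while the lid is up. A jar pushed past the crest rolls to this line and rests on or near it, across the chute.
- jar_center (a point): Centre of the jammed spice jar: glass with red cap, 106 mm long, 45 mm thick at the cap, 42 at the glass, about 0.11 kg, lying on the deck. Its z axis runs along the jar towards the cap. At first it lies across the funnel (dispenser y about -0.01), ends wedged on the walls, under the wires. A light push uphill on its middle rolls it up; let go before the crest, it may roll back; skewed, it can bind a little: ease off, push on.
- lid (a joint): Angle of the blue loading lid: 0 shut (flat), starts 1.65 to 1.9 (standing open, leaning back). A spring hinge holds it open: let go at less than about 1 rad it swings up again. A roller catch must be passed in the last 0.1 rad (5 to 6 N near the free edge); then it stays at 0.
- lid_hinge (a point): Middle of the lid's hinge line, along the dispenser's x axis, on the back wall (dispenser frame 0, 0.224, 0.1425). Axes as the dispenser.
- lid_edge (a point): On the lid's outer (upper when shut) face at mid-width, 150 mm from the hinge near the free edge (thumb tab to 168 mm). Lid plate 4 mm thick, 134 mm wide. To shut, push on the outer face, which looks away from the chute while open.
- tray_space (a point): Centre of the floor of the empty compartment of the wooden spice tray (loose, 0.9 kg, 202 x 142 x 32 mm). Compartment inside 130 x 130 mm, floor 6 mm over the worktop, walls 6 mm thick, 26 mm above the floor. Its x axis points to the other compartment, where a yellow-capped jar lies.
- tin_out: Tin lying in the dispenser's outlet, 57 mm diameter, 72 long; origin at the centre of its base end. Leave it.
- jar_yellow: Yellow-capped spice jar, 42 x 96 mm, lying in the spice tray's other compartment; origin at its base. Leave it.
- tin_a: Tin standing beyond the dispenser, 57 mm diameter, 72 high; origin under its base. Leave it.
- tin_b: Second standing tin, like tin_a. Leave it.
- pepper_mill: Grey mill standing beyond the spice tray, 44 x 90 mm; origin under its base. Leave it.
- spice_b: Red-capped spice jar standing by the mill, 45 x 106 mm; origin under its base. Leave it.
Things that resemble listed ones, but are neither listed nor needed, are in the scene too. What is shaped like the part that bears jar_center but black is not meant.

How it is judged:
On the way, in this order (a step that is already met when the one before it is completed fails the run):
1. the jar has been pushed back up past the crest and lies in the loading tray (y of jar_center in the frame of dispenser between 0.105 and 0.19 m and z of jar_center in the frame of dispenser between 0.075 and 0.105 m), for 0.2 s.
2. the jar lies in the empty compartment of the spice tray, let go (x of jar_center in the frame of tray_space between -0.05 and 0.05 m and y of jar_center in the frame of tray_space between -0.05 and 0.05 m and z of jar_center in the frame of tray_space between 0.01 and 0.032 m and contact force between jar and the fingers below 0.05 N), for 0.3 s.
At the end, for the whole second after the job is handed in: The jar lies at rest in the spice tray's empty compartment (centre within 50 mm of its middle, lying on its floor), the lid is held shut by its catch (under 0.03 rad), and the tin is still in the outlet (moved under 30 mm) (x of jar_center in the frame of tray_space between -0.05 and 0.05 m and y of jar_center in the frame of tray_space between -0.05 and 0.05 m and z of jar_center in the frame of tray_space between 0.01 and 0.032 m and linear speed of jar below 0.03 m/s and value of joint lid below 0.03 rad and distance of tin_out from where it was at the start of the episode below 0.03 m); the robot touches nothing.
It fails at once if the glass jar is dropped or flung (faster than 1.3 m/s) (linear speed of jar above 1.3 m/s).
It fails at once if a tin, the mill or a standing jar is moved more than 30 mm (distance of any of tin_out, tin_a, tin_b, pepper_mill, spice_b from where it was at the start of the episode above 0.03 m).
It fails at once if the jar lying in the spice tray is moved more than 50 mm (distance of jar_yellow from where it was at the start of the episode above 0.05 m).
It also fails if it takes over 69 s, if anything falls off the work surface, if the arm or the gripper's body presses on something with over 40 N, if the wrist force passes 120 N, or if a joint passes its speed limit or range.

## Robot

A 6-joint arm with a two-finger parallel gripper is mounted at the origin on a cart in front of the work surface, level with it; the furniture and walls round the work are solid. World frame = base frame: x ahead of the robot, y to its left, z up, the work surface at z = 0. Lengths are in m, angles in rad, forces in N, time in s.
With the tool pointing down it reaches from about 0.15 to 0.775 m from the base axis. Payload 6.1 kg.
Tool frame: the origin (TCP) lies at the very end of the fingers, on their centre line; the grasp point (between the pads) lies 19 mm behind it (env.grasp_offset is the distance from the TCP to the grasp point, in m); z points along the fingers, y is the line along which they close (so a half turn about z gives the same grasp; the last joint's range is limited). The gripper opens to 85 mm and grips with 20 to 120 N. Pads are 22 mm wide; open, the fingers measure 114 mm over their backs; the gripper's body (76 mm by 85 mm) begins 54 mm behind the grasp point. The pads swing forward as they close: fully open they stand 13 mm farther back than shut.
Start: joints at [-1.214, 0.126, -0.04, 1.405, 0, 1.571], TCP at [0.183, -0.492, 0.231] pointing down, gripper open.
Joint ranges: [-2.72, 2.72], [-0.95, 1.95], [-1.27, 1.35], [-1.78, 2.02], [-1.46, 1.47], [-3.14, 3.14]. Speed limits (rad/s): [2.39, 2.39, 3.01, 3.14, 3.14, 3.14].

## Interface

Orientations are given as a unit quaternion [w, x, y, z].
In Python, from bench import env, cams, finder gives the robot as it stands. The module is installed in compiled form; this text tells all that it offers.
- The arm moves only by the shell command python3 -m handwheel 'ROWS' [FORCE]. ROWS is JSON, a list of rows, each an object of numbers: "grip": the opening, from -1 (shut) to 1 (fully open), so that 0 is half open; "tx", "ty", "tz": the shift along the tool's x, y, z each as a share of 500 mm, from -1 to 1; "yaw": the turn about the tool's z as a share of 180 degrees, from -1 to 1. A call has 1 to 10 rows; each row is the pose to reach, as a shift and turn from the pose commanded when the call began, along the tool's axes at that moment, turning the shorter way round; what a row does not reach only later rows make up. A row lasts 1/10 s, in which the tool goes at most 50 mm and 8.59 degrees, less where a joint would pass 70% of its speed; a pose out of reach is approached as far as the arm can. A call with a number of a shift or a turn outside -1 to 1 is refused whole. A call with a gripper value outside its range is refused whole. The fingers move at their own pace and stop on an object; FORCE is the grip in N (left out, the last holds). Time passes only in rows, so rows that repeat a pose let the fingers close. It gives the time, the measured TCP pose, the force, the opening and the grip force at its end, in the units of the state.
- env.observe(): the state, without advancing time (a new reading comes with each control period).
- cams.get_image(name): name is "scene" or "top" or "wrist"; returns a dict with "frame" (384x512x3 uint8, blue, green, red), "z_map" (384x512 float32, m along the optical axis (not along the pixel's ray), 0 where there is no reading), "fovy" (degrees; the focal length in pixels is half the picture's height over the tangent of half this angle, whatever the lens; pixels are square), "cx", "cy" (the principal point, pixels), "k1" (the pictures are not rectified: a ray, as slopes to the right and down, at radius r is drawn at 1 + k1 r^2 times it, then the intrinsics apply), "rvec" (rotation vector, rad) and "tvec" (3), from world to camera coordinates, as OpenCV has them; the wrist camera has in their place "hand_eye" (4x4, takes a point from camera to tool coordinates, whose origin is the TCP and whose axes are the flange's). Camera axes: x right, y down, z forward; pixel columns grow to the right and rows downward; lengths in m; the calibration is good to about 2 mm. A picture is of the moment at which its call begins: read the wrist's pose just before it.
- env.finish_job(): hands the job in; it is judged then, once.
Trained networks look in a picture, given as the dict that the camera call returned (one of the last four; its "shot" number tells which), for a name from the list of things; names that differ only in an ending like _2 or _b are one class to them, and where a whole thing is asked for, a point or a joint stands for the part that bears it (a point fixed in the world has none). Each returns a list of dicts, best first, with "conf" (0 to 1); they miss things now and then, are a little off and sometimes report something else, mostly with a low value. They report only what shows in the picture. A call takes as long as a camera call. They do not tell look-alikes from the thing itself.
- finder.find_in(picture, query): "uv" ([column, row] in pixels, amid what is visible of it).
- finder.masks_of(picture, query): "region" (384x512 bool, what is visible of it) and "uv" ([column, row] in pixels, amid what is visible of it).
- finder.mark_of(picture, query): "uv" ([column, row] in pixels: a listed point, or the origin of a listed thing).
The state is a dict: "clock": time; "joints": joint angles; "dq": joint speeds; "effort": joint torques, N m; "position": TCP position; "ee_rot": TCP orientation; "force": force on the tool from outside, world axes, zero at the start; "ft_torque": the same for the moment, N m; "gripper_width": finger opening in m; "finger_force": force on a finger pad.
Only numpy, scipy, OpenCV 4.12 (cv2) and the standard library are available. Lean on these libraries where they do the work, as an engineer would, in place of code of your own. Each camera call takes 0.05 s, during which the arm holds its last target. There are 200 camera calls.

## Working session

There is one attempt and no reset: what is moved stays moved. The work goes in short steps, Python scripts to look and compute and a shell command to move; the robot and the scene stay as the last step left them, time stands still between calls to the robot, and variables do not carry over. Pictures are saved under pics/ and viewed, at most 10 in all, crops included, and the job is handed in when it is done.

```bash
mkdir -p pics
cat > h.py <<'E'
import numpy as np, cv2
from bench import env, cams, finder
from scipy.spatial.transform import Rotation as R
def K(p):
    f=192/np.tan(np.radians(p['fovy'])/2); return f
def T(p,st=None):  # camera->world
    if 'rvec' in p:
        Rm=cv2.Rodrigues(np.array(p['rvec'],float))[0]; t=np.array(p['tvec'],float).ravel()
        return Rm.T, -Rm.T@t
    H=np.array(p['hand_eye']); q=st['ee_rot']; Rt=R.from_quat([q[1],q[2],q[3],q[0]]).as_matrix()
    return Rt@H[:3,:3], Rt@H[:3,3]+np.array(st['position'])
def slopes(p,uv):
    f=K(p); d=np.array([(uv[0]-p['cx'])/f,(uv[1]-p['cy'])/f]); s=d.copy()
    for _ in range(20): s=d/(1+p['k1']*(s@s))
    return s
def xyz(p,uv,st=None,z=None,k=1):
    """world point: from depth, or on plane z"""
    Rm,o=T(p,st); s=slopes(p,uv); r=Rm@np.array([s[0],s[1],1])
    if z is not None: return o+r*(z-o[2])/r[2]
    u,v=int(round(uv[0])),int(round(uv[1])); w=p['z_map'][max(0,v-k):v+k+1,max(0,u-k):u+k+1]; w=w[w>0]
    return o+r*np.median(w) if len(w) else None
def proj(p,P,st=None):
    Rm,o=T(p,st); c=Rm.T@(np.array(P)-o); s=c[:2]/c[2]; s=s*(1+p['k1']*(s@s)); return s*K(p)+[p['cx'],p['cy']]
E
cat > a.py <<'E'
from h import *
np.set_printoptions(precision=3,suppress=True)
st=env.observe(); print(st)
ims=[]
for n in ['scene','top']:
    p=cams.get_image(n); im=p['frame'].copy(); print(n)
    cv2.imwrite(f'pics/{n}0.png',cv2.resize(im,(800,600)))
    for q in ['dispenser','chute_crest','loading_tray','jar_center','lid_hinge','lid_edge','tray_space','tin_out','jar_yellow','tin_a','pepper_mill','spice_b']:
        for m in finder.mark_of(p,q)[:3]: print(q,round(m['conf'],2),np.array(m['uv']),xyz(p,m['uv']))
E
python3 a.py
```

```text
{'clock': 0.0, 'joints': array([-1.214,  0.126, -0.041,  1.405, -0.   ,  1.571]), 'dq': array([ 0.   , -0.   , -0.   , -0.   , -0.001, -0.   ]), 'effort': array([  0.002, -43.591,  35.292,   0.017,   0.   ,  -0.   ]), 'position': array([ 0.183, -0.492,  0.231]), 'ee_rot': array([-0.001,  0.984,  0.177, -0.   ]), 'force': array([ 0.116, -0.197, -0.098]), 'ft_torque': array([ 0.01 , -0.034,  0.013]), 'finger_force': 0.0, 'gripper_width': 0.08517359030989144}
scene
dispenser 0.71 [265.2 245.6] [0.358 0.113 0.084]
chute_crest 0.72 [257.3 236.6] [0.41  0.092 0.075]
loading_tray 0.92 [241.4 251.1] [0.354 0.216 0.138]
jar_center 0.95 [201.2 310.5] [0.35  0.379 0.034]
jar_center 0.58 [274.8 225.1] [0.363 0.063 0.132]
lid_hinge 0.62 [221. 248.] [0.408 0.245 0.135]
lid_hinge 0.58 [308.4 206.6] [ 0.391 -0.156  0.065]
lid_edge 0.66 [199.5 215.3] [0.434 0.284 0.264]
tray_space 0.67 [312.9 173.3] [ 0.534 -0.382  0.04 ]
tray_space 0.64 [327.6 187.7] [ 0.452 -0.378  0.006]
tin_out 0.68 [311.  208.2] [ 0.383 -0.161  0.058]
jar_yellow 0.47 [314.2 172.3] [ 0.535 -0.393  0.04 ]
tin_a 0.61 [262.2 210. ] 
[... 224 characters left out ...]
dispenser 0.82 [227.8 224.5] [0.426 0.014 0.099]
chute_crest 0.73 [196.7 228. ] [0.415 0.108 0.072]
loading_tray 0.75 [179.7 227.8] [0.415 0.16  0.064]
jar_center 0.77 [117.7 244.1] [0.382 0.283 0.273]
jar_center 0.58 [230.1 224.7] [0.426 0.007 0.098]
lid_hinge 0.84 [144.6 229.8] [0.413 0.246 0.144]
lid_hinge 0.25 [181.6 227.1] [0.417 0.154 0.065]
lid_edge 0.94 [116.  234.8] [0.406 0.286 0.278]
tray_space 0.94 [355.  216.3] [ 0.448 -0.379  0.005]
tin_out 0.56 [287.2 238.6] [ 0.381 -0.164  0.028]
jar_yellow 0.86 [371.3 184.5] [ 0.545 -0.422  0.04 ]
tin_a 0.59 [223.5 184.7] [0.544 0.029 0.068]
tin_a 0.54 [260.4 178.2] [ 0.563 -0.081  0.069]
pepper_mill 0.35 [319.8 139.6] [ 0.597 -0.179  0.58 ]
```

View pics/scene0.png

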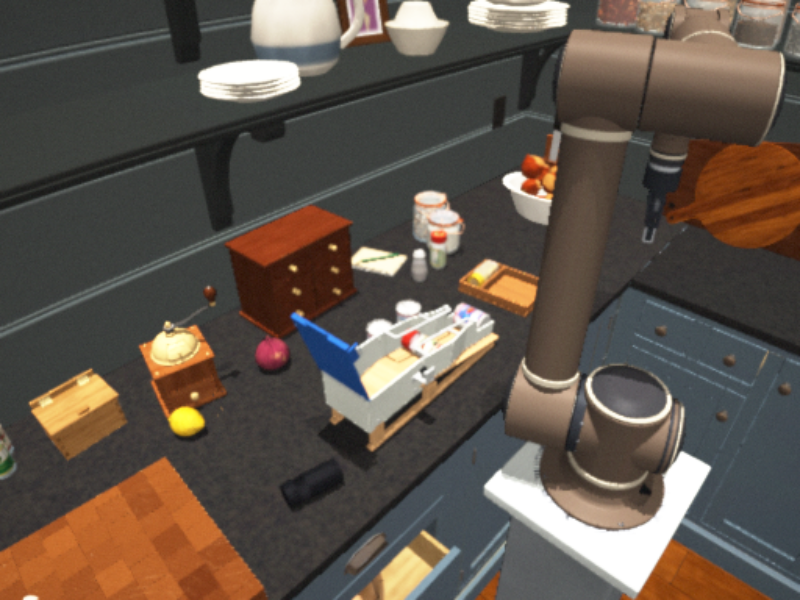

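View pics/top0.png

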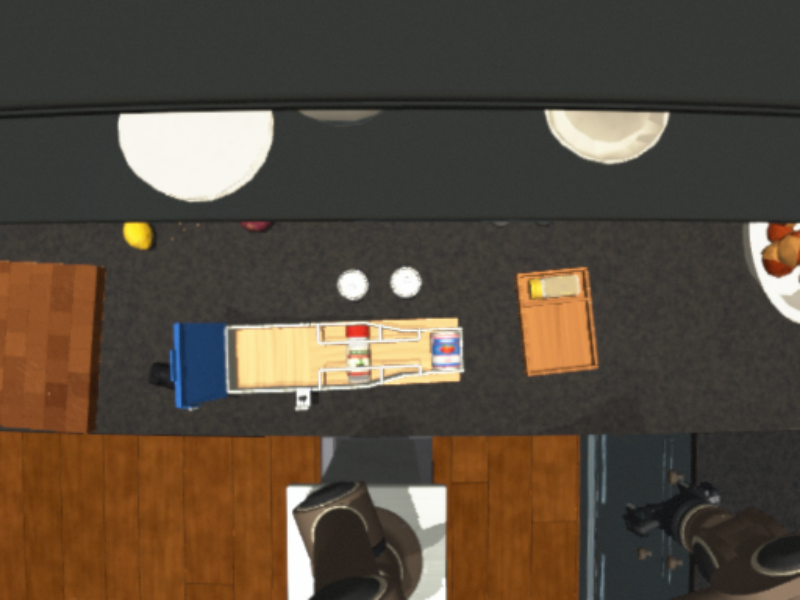

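The top view shows the dispenser running along world +y, with the lid at the left (175–225, 325–405), the jammed jar at (358, 350) and the tin at (446, 350). The spice tray's empty space is at about (558, 335), and the black decoy is at (160, 375). I'll move above the chute, turning as I go, and look closer.

```bash
R1='{"grip":-1,"tx":0.81,"ty":-0.83,"tz":-0.2,"yaw":-0.45}'
python3 -m handwheel '[{"grip":-1,"tx":0.81,"ty":-0.83,"tz":-0.2,"yaw":-0.45},{"grip":-1,"tx":0.81,"ty":-0.83,"tz":-0.2,"yaw":-0.45},{"grip":-1,"tx":0.81,"ty":-0.83,"tz":-0.2,"yaw":-0.45},{"grip":-1,"tx":0.81,"ty":-0.83,"tz":-0.2,"yaw":-0.45},{"grip":-1,"tx":0.81,"ty":-0.83,"tz":-0.2,"yaw":-0.45},{"grip":-1,"tx":0.81,"ty":-0.83,"tz":-0.2,"yaw":-0.45},{"grip":-1,"tx":0.81,"ty":-0.83,"tz":-0.2,"yaw":-0.45},{"grip":-1,"tx":0.81,"ty":-0.83,"tz":-0.2,"yaw":-0.45},{"grip":-1,"tx":0.81,"ty":-0.83,"tz":-0.2,"yaw":-0.45},{"grip":-1,"tx":0.81,"ty":-0.83,"tz":-0.2,"yaw":-0.45}]'
cat > go.py <<'E'
# usage: go.py x y z [angle_deg of tool y axis in world]: prints shares
import sys; from h import *
st=env.observe(); q=st['ee_rot']; Rt=R.from_quat([q[1],q[2],q[3],q[0]]).as_matrix()
a=[float(v) for v in sys.argv[1:]]
d=Rt.T@(np.array(a[:3])-st['position'])/0.5
cur=np.degrees(np.arctan2(Rt[1,1],Rt[0,1]))
print('t',round(st['clock'],2),'pos',st['position'].round(4),'ang',cur.round(2),'shares',d.round(4),'F',st['force'].round(1),'q',st['joints'].round(2))
if len(a)>3: print('yaw',round((-(a[3]-cur)+180)%360/180-1,4))
E
python3 go.py 0.42 0.04 0.33 93
```

```text
clock: 2.3
position: [0.3829, -0.0393, 0.317]
ee_rot: [0.001, 0.631, 0.776, 0.0]
force: [2.1, -0.6, -0.1]
gripper_width: 0.0004
finger_force: 0.0
t 2.3 pos [ 0.3829 -0.0393  0.317 ] ang 11.7 shares [ 0.1402  0.1048 -0.0259] F [ 2.1 -0.6 -0.1] q [-0.1  -0.12 -0.1   1.59 -0.    1.26]
yaw -0.4516
```

```bash
python3 -m handwheel '[{"grip":-1,"tx":0.13,"ty":0.1,"tz":-0.03,"yaw":-0.452},{"grip":-1,"tx":0.13,"ty":0.1,"tz":-0.03,"yaw":-0.452},{"grip":-1,"tx":0.13,"ty":0.1,"tz":-0.03,"yaw":-0.452},{"grip":-1,"tx":0.13,"ty":0.1,"tz":-0.03,"yaw":-0.452},{"grip":-1,"tx":0.13,"ty":0.1,"tz":-0.03,"yaw":-0.452},{"grip":-1,"tx":0.13,"ty":0.1,"tz":-0.03,"yaw":-0.452},{"grip":-1,"tx":0.13,"ty":0.1,"tz":-0.03,"yaw":-0.452},{"grip":-1,"tx":0.13,"ty":0.1,"tz":-0.03,"yaw":-0.452},{"grip":-1,"tx":0.13,"ty":0.1,"tz":-0.03,"yaw":-0.452},{"grip":-1,"tx":0.13,"ty":0.1,"tz":-0.03,"yaw":-0.452}]'
cat > b.py <<'E'
from h import *
np.set_printoptions(precision=4,suppress=True)
st=env.observe(); p=cams.get_image('wrist'); cv2.imwrite('pics/w1.png',cv2.resize(p['frame'],(800,600)))
for q in ['chute_crest','loading_tray','jar_center','lid_hinge','lid_edge']:
    for m in finder.mark_of(p,q)[:2]: print(q,round(m['conf'],2),np.array(m['uv']),xyz(p,m['uv'],st))
# cloud of wall tops from wrist and top
t=cams.get_image('top')
for pic,s in ((p,st),(t,None)):
    vv,uu=np.mgrid[0:384:2,0:512:2]; C=[]
    for u,v in zip(uu.ravel(),vv.ravel()):
        if pic['z_map'][v,u]>0:
            w=xyz(pic,(u,v),s,k=0); C.append(w)
    C=np.array(C); np.save('cl_%s.npy'%('w' if s else 't'),C)
    for y0 in (-0.15,-0.05,0.0,0.04,0.12,0.16,0.2):
        m=(abs(C[:,1]-y0)<0.012)&(C[:,0]>.3)&(C[:,0]<.52)&(C[:,2]>(0.115 if y0>.1 else .088+.176*(y0-.03)))&(C[:,2]<.16)
        x=C[m,0]; lo=x[x<.42]; hi=x[x>.42]
        if len(lo) and len(hi): print(y0,len(lo),len(hi),lo.min(),lo.max(),hi.min(),hi.max())
    m=(C[:,2]>.13)&(C[:,2]<.148)&(abs(C[:,0]-.415)<.04)&(C[:,1]>.15)&(C[:,1]<.3); print('back wall y',np.percentile(C[m,1],[2,50,98]) if m.any() else None)
E
python3 b.py
```

```text
clock: 3.3
position: [0.4188, 0.0323, 0.3313]
ee_rot: [0.0, -0.027, 1.0, 0.0]
force: [0.7, 0.2, -0.3]
gripper_width: 0.0002
finger_force: 0.0
chute_crest 0.66 [310. 158.] [0.4174 0.1067 0.0707]
chute_crest 0.29 [ 38.4 287.2] [ 0.6841 -0.3397  0.0225]
loading_tray 0.62 [347. 156.] [0.4135 0.1587 0.0618]
jar_center 0.93 [237.6 153.2] [0.4103 0.0118 0.101 ]
lid_hinge 0.96 [445.5 171.9] [0.4091 0.2463 0.1464]
lid_hinge 0.75 [ 39.7 286.5] [ 0.6853 -0.3401  0.0186]
-0.15 143 145 0.38086466538827796 0.4199129766825176 0.42010921054504174 0.4639671016228028
-0.05 44 87 0.3695624007759286 0.39831193534210674 0.4404407224857143 0.46945495433495676
0.0 224 213 0.358301381570428 0.41978186821967295 0.4200053450592092 0.4775140640685742
0.04 79 107 0.3569937827704097 0.4194857818119643 0.42200667662445773 0.4765715314920729
0.12 65 50 0.3222575854822507 0.35751426986974794 0.4693029211800311 0.47315320042948344
0.16 26 45 0.3519551153505477 0.3564580004330016 0.46807751144662313 0.47092935025421323
0.2 22 50 0.3509898293183157 0.35460709579540256 0.4664925745832819 0.47169649730610697
back wall y [0.2416 0.2445 0.2481]
-0.15 29 39 0.38458180766885786 0.4156158214485896 0.42109720929593 0.4682023352450781
-0.05 13 10 0.3714215633735812 0.4002405622592872 0.44556350835991787 0.47422407465072136
0.0 19 39 0.36068716223887765 0.387672857088388 0.42204647767161124 0.4799398293188596
back wall y [0.2474 0.2474 0.2475]
```

View pics/w1.png

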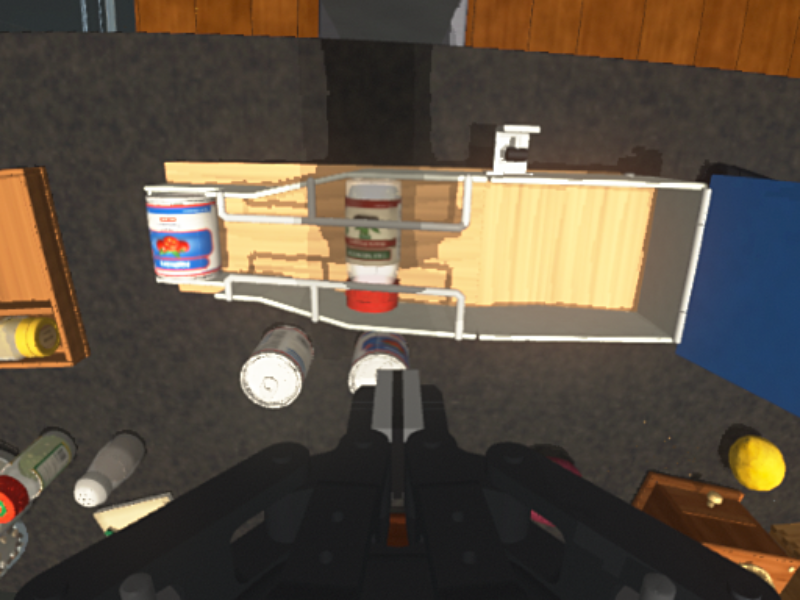

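The wrist view shows the jar lying across the funnel at (372, 245), square to the chute, with the slot open toward the tray on the right. The lid stands open at (745, 290). The dispenser centre line is about x = 0.4185 − 0.032·y, with its origin at world y ≈ 0.0205.

```bash
python3 go.py 0.4198 -0.042 0.13 91.8; python3 go.py 0.4198 -0.042 0.066
```

```text
t 3.65 pos [0.4187 0.0323 0.3313] ang 92.75 shares [ 0.005  -0.1486  0.4025] F [0.3 0.1 0.9] q [ 0.08 -0.05 -0.    1.62 -0.    0.03]
yaw 0.0053
t 3.65 pos [0.4187 0.0323 0.3313] ang 92.75 shares [ 0.005  -0.1486  0.5305] F [0.3 0.1 0.9] q [ 0.08 -0.05 -0.    1.62 -0.    0.03]
```

```bash
python3 -m handwheel '[{"grip":-1,"tx":0.005,"ty":-0.149,"tz":0,"yaw":0.005},{"grip":-1,"tx":0.005,"ty":-0.149,"tz":0.1,"yaw":0.005},{"grip":-1,"tx":0.005,"ty":-0.149,"tz":0.2,"yaw":0.005},{"grip":-1,"tx":0.005,"ty":-0.149,"tz":0.3,"yaw":0.005},{"grip":-1,"tx":0.005,"ty":-0.149,"tz":0.38,"yaw":0.005},{"grip":-1,"tx":0.005,"ty":-0.149,"tz":0.405,"yaw":0.005},{"grip":-1,"tx":0.005,"ty":-0.149,"tz":0.405,"yaw":0.005}]'; python3 go.py 0.4198 -0.042 0.066 91.8
```

```text
clock: 4.35
position: [0.4188, -0.0421, 0.1278]
ee_rot: [-0.002, -0.016, 1.0, 0.0]
force: [-1.1, 0.5, 0.9]
gripper_width: -0.0001
finger_force: 0.0
t 4.35 pos [ 0.4188 -0.0421  0.1278] ang 91.88 shares [-2.400e-03  1.000e-04  1.235e-01] F [-1.1  0.5  0.9] q [-0.1  -0.05 -0.45  1.17  0.   -0.13]
yaw 0.0005
```

```bash
python3 -m handwheel '[{"grip":-1,"tx":-0.002,"tz":0.03},{"grip":-1,"tx":-0.002,"tz":0.06},{"grip":-1,"tx":-0.002,"tz":0.09},{"grip":-1,"tx":-0.002,"tz":0.124},{"grip":-1,"tx":-0.002,"tz":0.124}]'; python3 go.py 0.418 0.01 0.077 91.8
```

```text
t 4.35 pos [ 0.4188 -0.0421  0.1278] ang 91.88 shares [-0.0022  0.1041  0.1016] F [-1.1  0.5  0.9] q [-0.1  -0.05 -0.45  1.17  0.   -0.13]
yaw 0.0005schema error: expected keys grip, tx, ty, tz, yaw
```

```bash
python3 -m handwheel '[{"grip":-1,"tx":-0.002,"ty":0,"tz":0.03,"yaw":0},{"grip":-1,"tx":-0.002,"ty":0,"tz":0.06,"yaw":0},{"grip":-1,"tx":-0.002,"ty":0,"tz":0.09,"yaw":0},{"grip":-1,"tx":-0.002,"ty":0,"tz":0.124,"yaw":0},{"grip":-1,"tx":-0.002,"ty":0,"tz":0.124,"yaw":0}]'; python3 go.py 0.418 0.01 0.075 91.8
```

```text
clock: 4.85
position: [0.4218, -0.0421, 0.0678]
ee_rot: [0.0, -0.017, 1.0, -0.0]
force: [0.2, -0.1, -0.4]
gripper_width: -0.0001
finger_force: 0.0
t 4.85 pos [ 0.4218 -0.0421  0.0678] ang 91.91 shares [ 0.004   0.1045 -0.0144] F [ 0.2 -0.1 -0.4] q [-0.1  -0.01 -0.55  1.03 -0.   -0.13]
yaw 0.0006
```

```bash
python3 -m handwheel '[{"grip":-1,"tx":0.003,"ty":0.016,"tz":-0.003,"yaw":0},{"grip":-1,"tx":0.003,"ty":0.03,"tz":-0.006,"yaw":0},{"grip":-1,"tx":0.003,"ty":0.044,"tz":-0.008,"yaw":0},{"grip":-1,"tx":0.003,"ty":0.058,"tz":-0.01,"yaw":0},{"grip":-1,"tx":0.003,"ty":0.072,"tz":-0.013,"yaw":0}]'; python3 -m handwheel '[{"grip":-1,"tx":0,"ty":0.012,"tz":-0.002,"yaw":0},{"grip":-1,"tx":0,"ty":0.024,"tz":-0.004,"yaw":0},{"grip":-1,"tx":0,"ty":0.036,"tz":-0.006,"yaw":0}]'
```

```text
clock: 5.35
position: [0.4189, -0.0059, 0.0742]
ee_rot: [0.001, -0.017, 1.0, -0.0]
force: [-1.0, -3.5, 3.7]
gripper_width: 0.0002
finger_force: 2.4
clock: 5.65
position: [0.4176, 0.0121, 0.0764]
ee_rot: [-0.0, -0.017, 1.0, -0.0]
force: [-0.3, -4.9, 4.1]
gripper_width: 0.0001
finger_force: 2.6
```

```bash
python3 -m handwheel '[{"grip":-1,"tx":0,"ty":0.014,"tz":-0.002,"yaw":0},{"grip":-1,"tx":0,"ty":0.028,"tz":-0.004,"yaw":0},{"grip":-1,"tx":0,"ty":0.042,"tz":-0.006,"yaw":0},{"grip":-1,"tx":0,"ty":0.056,"tz":-0.008,"yaw":0},{"grip":-1,"tx":0,"ty":0.07,"tz":-0.011,"yaw":0},{"grip":-1,"tx":0,"ty":0.084,"tz":-0.014,"yaw":0}]'; python3 -m handwheel '[{"grip":-1,"tx":0,"ty":0.014,"tz":-0.002,"yaw":0},{"grip":-1,"tx":0,"ty":0.028,"tz":-0.004,"yaw":0},{"grip":-1,"tx":0,"ty":0.042,"tz":-0.006,"yaw":0},{"grip":-1,"tx":0,"ty":0.056,"tz":-0.006,"yaw":0},{"grip":-1,"tx":0,"ty":0.056,"tz":-0.006,"yaw":0},{"grip":-1,"tx":0,"ty":0.056,"tz":-0.006,"yaw":0}]'
python3 - <<'E'
from h import *
st=env.observe(); print(st['position'])
p=cams.get_image('wrist'); t=cams.get_image('top')
for q,s in ((p,st),(t,None)):
    for m in finder.mark_of(q,'jar_center')[:3]: print(m['conf'],m['uv'],xyz(q,m['uv'],s,z=.086))
cv2.imwrite('pics/w2.png',np.hstack([cv2.resize(p['frame'],(400,300)),cv2.resize(t['frame'][180:280,100:233],(400,300))]))
E
```

```text
clock: 6.25
position: [0.416, 0.0543, 0.0833]
ee_rot: [-0.0, -0.017, 1.0, -0.0]
force: [-0.5, -3.7, 3.9]
gripper_width: 0.0001
finger_force: 2.4
clock: 6.85
position: [0.415, 0.0821, 0.0859]
ee_rot: [-0.0, -0.017, 1.0, 0.0]
force: [0.3, 0.2, -0.9]
gripper_width: 0.0
finger_force: 0.0
[0.41496189 0.08205748 0.08592932]
0.63 [450.7, 255.8] [0.4124769 0.1873403 0.086    ]
0.48 [169.4, 224.3] [0.42615554 0.18677084 0.086     ]
0.48 [116.0, 243.5] [0.36849895 0.34661606 0.086     ]
```

View pics/w2.png

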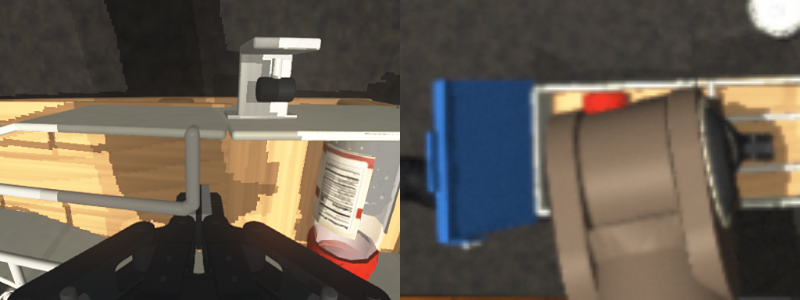

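The jar is past the crest and lying across the tray. I'll lift the fingers out and look from above.

```bash
python3 -m handwheel '[{"grip":-1,"tx":0,"ty":0,"tz":-0.1,"yaw":0},{"grip":-1,"tx":0,"ty":0,"tz":-0.2,"yaw":0},{"grip":0.6,"tx":0,"ty":0,"tz":-0.3,"yaw":0},{"grip":0.6,"tx":0,"ty":0,"tz":-0.36,"yaw":0},{"grip":0.6,"tx":0,"ty":0,"tz":-0.36,"yaw":0},{"grip":0.6,"tx":0,"ty":0,"tz":-0.36,"yaw":0}]'
cat > c.py <<'E'
from h import *
np.set_printoptions(precision=4,suppress=True)
st=env.observe(); print(st['position'],st['gripper_width'])
p=cams.get_image('wrist'); t=cams.get_image('top')
for q,s in ((p,st),(t,None)):
    for m in finder.mark_of(q,'jar_center')[:3]: print(m['conf'],m['uv'],xyz(q,m['uv'],s,z=.086))
    m=finder.masks_of(q,'jar_center')
    for k in m[:2]:
        v,u=np.nonzero(k['region']); W=np.array([xyz(q,a,s,z=.09) for a in zip(u[::3],v[::3])])
        r=cv2.minAreaRect((W[:,:2]*1000).astype(np.float32)); print('mask',k['conf'],len(v),r)
E
python3 c.py
```

```text
clock: 7.65
position: [0.4157, 0.0816, 0.2665]
ee_rot: [0.001, -0.016, 1.0, 0.0]
force: [-0.3, 0.8, -1.0]
gripper_width: 0.0583
finger_force: 0.0
[0.4157 0.0816 0.2665] 0.0582602821592074
0.84 [485.1, 129.7] [0.3616 0.3276 0.086 ]
0.76 [336.6, 168.8] [0.4107 0.1705 0.086 ]
mask 0.74 455 ((340.5035400390625, 301.2043151855469), (16.62297248840332, 61.62171936035156), 6.205775737762451)
mask 0.73 4355 ((416.87823486328125, 168.10443115234375), (111.3741455078125, 48.87495422363281), 0.9570959806442261)
0.78 [118.4, 243.6] [0.3683 0.3393 0.086 ]
mask 0.63 227 ((378.7503356933594, 381.8672790527344), (49.52519607543945, 44.556949615478516), 77.06615447998047)
mask 0.18 4238 ((403.7817077636719, 92.15177917480469), (156.60853576660156, 550.19189453125), 1.2008641958236694)
```

```bash
python3 -m handwheel '[{"grip":0.7,"tx":0,"ty":0.1,"tz":0,"yaw":0},{"grip":0.7,"tx":0,"ty":0.16,"tz":0.05,"yaw":0},{"grip":0.7,"tx":0,"ty":0.16,"tz":0.1,"yaw":0},{"grip":0.7,"tx":0,"ty":0.16,"tz":0.1,"yaw":0}]'; python3 c.py
```

```text
clock: 8.35
position: [0.4106, 0.1617, 0.2127]
ee_rot: [-0.003, -0.017, 1.0, -0.001]
force: [0.3, -0.8, -0.5]
gripper_width: 0.0726
finger_force: 0.0
[0.4106 0.1617 0.2127] 0.07257012392080052
0.92 [251.2, 186.7] [0.4114 0.1589 0.086 ]
0.85 [446.3, 137.6] [0.3595 0.3306 0.086 ]
mask 0.97 1250 ((343.56103515625, 332.7892150878906), (96.8873062133789, 14.935651779174805), 85.6426010131836)
mask 0.72 5692 ((417.87158203125, 161.05096435546875), (111.84146881103516, 45.75971221923828), 0.758964478969574)
0.71 [182.1, 225.9] [0.4216 0.1491 0.086 ]
mask 0.79 339 ((414.3860778808594, 156.43679809570312), (108.43692779541016, 42.09906768798828), 2.2945148944854736)
```

```bash
python3 go.py 0.413 0.158 0.075
```

```text
t 8.65 pos [0.4133 0.1614 0.2176] ang 91.85 shares [ 0.0014 -0.007   0.2852] F [-0.2 -0.4 -0. ] q [ 0.37 -0.03 -0.23  1.36 -0.    0.34]
```

```bash
python3 -m handwheel '[{"grip":0.7,"tx":0.001,"ty":-0.007,"tz":0.08,"yaw":0},{"grip":0.7,"tx":0.001,"ty":-0.007,"tz":0.16,"yaw":0},{"grip":0.7,"tx":0.001,"ty":-0.007,"tz":0.22,"yaw":0},{"grip":0.7,"tx":0.001,"ty":-0.007,"tz":0.26,"yaw":0},{"grip":0.7,"tx":0.001,"ty":-0.007,"tz":0.284,"yaw":0},{"grip":0.7,"tx":0.001,"ty":-0.007,"tz":0.284,"yaw":0}]' 
python3 -m handwheel '[{"grip":-0.3,"tx":0,"ty":0,"tz":0,"yaw":0},{"grip":-0.3,"tx":0,"ty":0,"tz":0,"yaw":0},{"grip":-0.3,"tx":0,"ty":0,"tz":0,"yaw":0},{"grip":-0.3,"tx":0,"ty":0,"tz":0,"yaw":0},{"grip":-0.3,"tx":0,"ty":0,"tz":0,"yaw":0}]' 30
```

```text
clock: 9.25
position: [0.4118, 0.1577, 0.0736]
ee_rot: [-0.001, -0.016, 1.0, -0.0]
force: [-0.3, -0.0, 0.6]
gripper_width: 0.0727
finger_force: 0.0
clock: 9.75
position: [0.4133, 0.1585, 0.0758]
ee_rot: [0.001, -0.017, 1.0, 0.0]
force: [-0.8, -1.3, 5.9]
gripper_width: 0.0427
finger_force: 31.2
```

```bash
python3 -m handwheel '[{"grip":-0.3,"tx":0,"ty":0,"tz":-0.04,"yaw":0},{"grip":-0.3,"tx":0,"ty":0,"tz":-0.1,"yaw":0},{"grip":-0.3,"tx":0,"ty":0,"tz":-0.18,"yaw":0},{"grip":-0.3,"tx":0,"ty":0,"tz":-0.26,"yaw":0},{"grip":-0.3,"tx":0,"ty":0,"tz":-0.32,"yaw":0},{"grip":-0.3,"tx":0,"ty":-0.02,"tz":-0.34,"yaw":0},{"grip":-0.3,"tx":0,"ty":-0.06,"tz":-0.34,"yaw":0},{"grip":-0.3,"tx":0,"ty":-0.12,"tz":-0.34,"yaw":0},{"grip":-0.3,"tx":0,"ty":-0.2,"tz":-0.34,"yaw":0},{"grip":-0.3,"tx":0,"ty":-0.28,"tz":-0.34,"yaw":0}]'
python3 -m handwheel '[{"grip":-0.3,"tx":0,"ty":-0.08,"tz":0,"yaw":0},{"grip":-0.3,"tx":0,"ty":-0.16,"tz":0,"yaw":0},{"grip":-0.3,"tx":0,"ty":-0.24,"tz":0,"yaw":0},{"grip":-0.3,"tx":0,"ty":-0.32,"tz":0,"yaw":0},{"grip":-0.3,"tx":0,"ty":-0.4,"tz":0,"yaw":0},{"grip":-0.3,"tx":0,"ty":-0.48,"tz":0,"yaw":0},{"grip":-0.3,"tx":0,"ty":-0.54,"tz":0,"yaw":0},{"grip":-0.3,"tx":0,"ty":-0.58,"tz":0,"yaw":0},{"grip":-0.3,"tx":0,"ty":-0.6,"tz":0,"yaw":0},{"grip":-0.3,"tx":0,"ty":-0.6,"tz":0,"yaw":0}]'
cat > d.py <<'E'
from h import *
np.set_printoptions(precision=4,suppress=True)
st=env.observe(); print(st['position'],st['gripper_width'])
p=cams.get_image('wrist'); t=cams.get_image('top'); C=np.load('cl_t.npy')
for q,s in ((p,st),(t,None)):
    for m in finder.mark_of(q,'tray_space')[:2]: print(m['conf'],m['uv'],xyz(q,m['uv'],s,z=.006))
    for k in finder.masks_of(q,'tray_space')[:1]:
        c,_=cv2.findContours(k['region'].astype(np.uint8),0,2); c=max(c,key=len)[:,0]
        W=np.array([xyz(q,a,s,z=.032)[:2]*1000 for a in c]).astype(np.float32); print('mask',k['conf'],cv2.minAreaRect(W))
    for m in finder.mark_of(q,'jar_center')[:2]: print('jar',m['conf'],m['uv'],xyz(q,m['uv'],s))
cv2.imwrite('pics/w3.png',np.hstack([cv2.resize(p['frame'],(400,300)),cv2.resize(t['frame'][150:262,290:440],(400,300))]))
E
python3 d.py
```

```text
clock: 10.75
position: [0.4162, 0.0166, 0.2431]
ee_rot: [-0.001, -0.017, 1.0, -0.0]
force: [0.8, -0.8, -1.1]
gripper_width: 0.0431
finger_force: 31.4
clock: 11.75
position: [0.4262, -0.2825, 0.2431]
ee_rot: [-0.001, -0.016, 1.0, 0.001]
force: [0.2, -0.4, -1.3]
gripper_width: 0.0427
finger_force: 31.4
[ 0.4262 -0.2825  0.2431] 0.04270299180387352
0.64 [176.6, 179.0] [ 0.4539 -0.3806  0.006 ]
mask 0.72 ((477.0850830078125, -378.06549072265625), (201.75796508789062, 145.5055694580078), 5.205798149108887)
jar 0.82 [255.6, 264.4] [ 0.4119 -0.2821  0.2753]
0.93 [356.7, 213.6] [ 0.456  -0.3842  0.006 ]
mask 0.79 ((522.9812622070312, -370.86138916015625), (124.33200073242188, 149.18638610839844), 5.211660861968994)
jar 0.78 [341.1, 224.4] [ 0.4385 -0.2473  0.4288]
jar 0.45 [113.5, 243.3] [0.3861 0.287  0.2938]
```

View pics/w3.png

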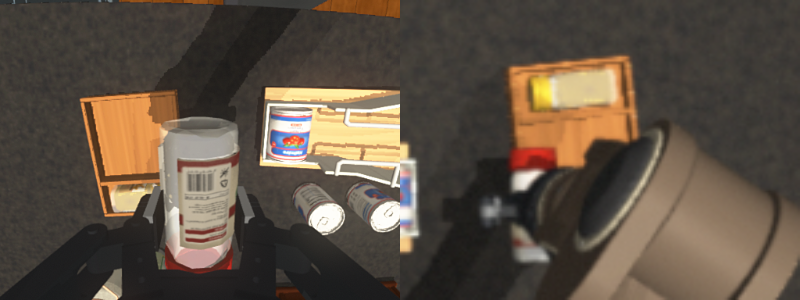

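The jar is held level, cap toward +x. The tray's empty compartment is centred near (0.45, −0.381), and the tray is turned about 5°.

```bash
python3 go.py 0.45 -0.381 0.1 95.2;python3 go.py 0.45 -0.381 0.024 95.2
```

```text
t 12.15 pos [ 0.427  -0.2809  0.2445] ang 91.97 shares [-0.039  -0.2016  0.2891] F [-0.2 -0.1 -1.1] q [-0.58  0.1  -0.04  1.43  0.   -0.62]
yaw -0.0179
t 12.15 pos [ 0.427  -0.2809  0.2445] ang 91.97 shares [-0.0389 -0.2016  0.4411] F [-0.2 -0.1 -1.1] q [-0.58  0.1  -0.04  1.43  0.   -0.62]
yaw -0.0179
```

```bash
python3 -m handwheel '[{"grip":-0.3,"tx":-0.039,"ty":-0.07,"tz":0,"yaw":-0.018},{"grip":-0.3,"tx":-0.039,"ty":-0.14,"tz":0,"yaw":-0.018},{"grip":-0.3,"tx":-0.039,"ty":-0.2,"tz":0.05,"yaw":-0.018},{"grip":-0.3,"tx":-0.039,"ty":-0.2,"tz":0.12,"yaw":-0.018},{"grip":-0.3,"tx":-0.039,"ty":-0.2,"tz":0.2,"yaw":-0.018},{"grip":-0.3,"tx":-0.039,"ty":-0.2,"tz":0.28,"yaw":-0.018},{"grip":-0.3,"tx":-0.039,"ty":-0.2,"tz":0.34,"yaw":-0.018},{"grip":-0.3,"tx":-0.039,"ty":-0.2,"tz":0.39,"yaw":-0.018},{"grip":-0.3,"tx":-0.039,"ty":-0.2,"tz":0.42,"yaw":-0.018},{"grip":-0.3,"tx":-0.039,"ty":-0.2,"tz":0.436,"yaw":-0.018}]'
python3 -m handwheel '[{"grip":-0.3,"tx":0,"ty":0,"tz":0.002,"yaw":0},{"grip":-0.3,"tx":0,"ty":0,"tz":0.004,"yaw":0},{"grip":-0.3,"tx":0,"ty":0,"tz":0.006,"yaw":0},{"grip":-0.3,"tx":0,"ty":0,"tz":0.006,"yaw":0}]'
```

```text
clock: 13.15
position: [0.4491, -0.3799, 0.0246]
ee_rot: [-0.001, -0.045, 0.999, 0.001]
force: [-0.2, -0.9, -1.0]
gripper_width: 0.0429
finger_force: 31.5
clock: 13.55
position: [0.4502, -0.3813, 0.0241]
ee_rot: [0.001, -0.045, 0.999, -0.001]
force: [0.2, -0.1, -0.4]
gripper_width: 0.0431
finger_force: 31.5
```

```bash
python3 -m handwheel '[{"grip":-0.3,"tx":0,"ty":0,"tz":0.003,"yaw":0},{"grip":-0.3,"tx":0,"ty":0,"tz":0.006,"yaw":0},{"grip":-0.3,"tx":0,"ty":0,"tz":0.006,"yaw":0}]'
```

```text
clock: 13.85
position: [0.4496, -0.3809, 0.0201]
ee_rot: [-0.0, -0.045, 0.999, 0.0]
force: [-0.1, -0.1, -1.1]
gripper_width: 0.043
finger_force: 31.5
```

```bash
python3 -m handwheel '[{"grip":-0.3,"tx":0,"ty":0,"tz":0.003,"yaw":0},{"grip":-0.3,"tx":0,"ty":0,"tz":0.006,"yaw":0},{"grip":-0.3,"tx":0,"ty":0,"tz":0.006,"yaw":0}]'
```

```text
clock: 14.15
position: [0.4497, -0.381, 0.0179]
ee_rot: [0.0, -0.045, 0.999, -0.0]
force: [-1.6, 1.6, 3.5]
gripper_width: 0.0429
finger_force: 32.1
```

```bash
python3 -m handwheel '[{"grip":0.3,"tx":0,"ty":0,"tz":0,"yaw":0},{"grip":0.6,"tx":0,"ty":0,"tz":0,"yaw":0},{"grip":0.6,"tx":0,"ty":0,"tz":0,"yaw":0},{"grip":0.6,"tx":0,"ty":0,"tz":0,"yaw":0},{"grip":0.6,"tx":0,"ty":0,"tz":-0.04,"yaw":0},{"grip":0.6,"tx":0,"ty":0,"tz":-0.12,"yaw":0},{"grip":0.6,"tx":0,"ty":0,"tz":-0.22,"yaw":0},{"grip":0.6,"tx":0,"ty":0,"tz":-0.32,"yaw":0},{"grip":0.6,"tx":0,"ty":0,"tz":-0.42,"yaw":0},{"grip":0.6,"tx":0,"ty":0,"tz":-0.42,"yaw":0}]'; sed -i 's/w3/w4/' d.py; python3 d.py; python3 go.py 0.41 0.1 0.4 91.8
```

```text
clock: 15.15
position: [0.4518, -0.3827, 0.2353]
ee_rot: [0.004, -0.045, 0.999, -0.004]
force: [0.9, -0.3, -1.2]
gripper_width: 0.068
finger_force: 0.0
[ 0.4518 -0.3827  0.2353] 0.06801004086427945
mask 0.92 ((477.74774169921875, -379.81463623046875), (200.95628356933594, 140.89141845703125), 5.365594387054443)
jar 0.92 [258.8, 160.7] [ 0.443  -0.3798  0.0504]
0.76 [352.4, 214.4] [ 0.4536 -0.3705  0.006 ]
mask 0.9 ((481.67669677734375, -372.6857604980469), (205.95303344726562, 150.94760131835938), 4.024392604827881)
jar 0.76 [113.7, 242.4] [0.3882 0.2871 0.292 ]
jar 0.73 [360.8, 212.4] [ 0.4602 -0.3863  0.0493]
t 15.55 pos [ 0.4492 -0.3805  0.2257] ang 95.14 shares [-0.0074  0.9648 -0.3467] F [-0.4  0.2 -0.8] q [-0.7   0.25  0.1   1.42 -0.   -0.79]
yaw 0.0186
```

View pics/w4.png

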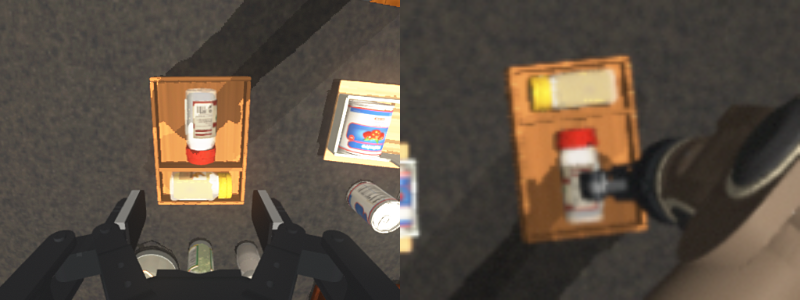

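The jar now lies in the middle of the empty compartment, at (200, 125) in the left panel. The yellow jar's position needs no correction. Next is the lid, which stands at about 1.86 rad: I'll go over it with the fingers shut, get behind it and swing it down.

```bash
python3 -m handwheel '[{"grip":-1,"tx":0,"ty":0.05,"tz":-0.1,"yaw":0.019},{"grip":-1,"tx":0,"ty":0.13,"tz":-0.16,"yaw":0.019},{"grip":-1,"tx":0,"ty":0.22,"tz":-0.2,"yaw":0.019},{"grip":-1,"tx":0,"ty":0.31,"tz":-0.24,"yaw":0.019},{"grip":-1,"tx":-0.005,"ty":0.4,"tz":-0.28,"yaw":0.019},{"grip":-1,"tx":-0.005,"ty":0.5,"tz":-0.3,"yaw":0.019},{"grip":-1,"tx":-0.005,"ty":0.6,"tz":-0.31,"yaw":0.019},{"grip":-1,"tx":-0.007,"ty":0.7,"tz":-0.31,"yaw":0.019},{"grip":-1,"tx":-0.007,"ty":0.8,"tz":-0.31,"yaw":0.019},{"grip":-1,"tx":-0.007,"ty":0.88,"tz":-0.31,"yaw":0.019}]'; python3 go.py 0.411 0.35 0.38 91.8; python3 go.py 0.411 0.35 0.265 91.8
python3 - <<'E'
from h import *
t=cams.get_image('top')
for n in ('lid_edge','lid_hinge'):
    for m in finder.mark_of(t,n)[:1]: print(n,m['conf'],m['uv'],xyz(t,m['uv']))
E
```

```text
clock: 16.55
position: [0.4129, 0.0597, 0.3818]
ee_rot: [-0.0, -0.015, 1.0, 0.0]
force: [0.1, 0.3, 0.2]
gripper_width: -0.0
finger_force: 0.0
t 16.55 pos [0.4129 0.0597 0.3818] ang 91.74 shares [-0.0138  0.5805  0.0038] F [0.1 0.3 0.2] q [ 0.14 -0.03  0.13  1.73  0.    0.11]
yaw -0.0003
t 16.55 pos [0.4129 0.0597 0.3818] ang 91.74 shares [-0.0139  0.5804  0.2338] F [0.1 0.3 0.2] q [ 0.14 -0.03  0.13  1.73  0.    0.11]
yaw -0.0003
lid_edge 0.67 [115.5, 235.7] [0.44159861 0.10083663 0.861933  ]
lid_hinge 0.95 [143.3, 227.9] [0.45014455 0.07181366 0.84809269]
```

```bash
python3 -m handwheel '[{"grip":-1,"tx":-0.014,"ty":0.1,"tz":0,"yaw":0},{"grip":-1,"tx":-0.014,"ty":0.2,"tz":0,"yaw":0},{"grip":-1,"tx":-0.014,"ty":0.3,"tz":0,"yaw":0},{"grip":-1,"tx":-0.014,"ty":0.4,"tz":0,"yaw":0},{"grip":-1,"tx":-0.014,"ty":0.5,"tz":0,"yaw":0},{"grip":-1,"tx":-0.014,"ty":0.58,"tz":0,"yaw":0},{"grip":-1,"tx":-0.014,"ty":0.58,"tz":0.06,"yaw":0},{"grip":-1,"tx":-0.014,"ty":0.58,"tz":0.14,"yaw":0},{"grip":-1,"tx":-0.014,"ty":0.58,"tz":0.22,"yaw":0},{"grip":-1,"tx":-0.014,"ty":0.58,"tz":0.235,"yaw":0}]'; python3 go.py 0.411 0.262 0.275 91.8;python3 go.py 0.412 0.222 0.275 91.8
```

```text
clock: 17.7
position: [0.4109, 0.3452, 0.2592]
ee_rot: [-0.004, -0.014, 1.0, -0.003]
force: [-1.0, -1.0, -0.8]
gripper_width: -0.0001
finger_force: 0.0
t 17.7 pos [0.4109 0.3452 0.2592] ang 91.63 shares [ 0.0047 -0.1665 -0.0306] F [-1.  -1.  -0.8] q [ 0.7   0.16  0.06  1.48 -0.    0.67]
yaw -0.0009
t 17.7 pos [0.4109 0.3452 0.2592] ang 91.63 shares [ 0.005  -0.2465 -0.0301] F [-1.  -1.  -0.8] q [ 0.7   0.16  0.06  1.48 -0.    0.67]
yaw -0.0009
```

```bash
python3 -m handwheel '[{"grip":-1,"tx":0,"ty":-0.04,"tz":0,"yaw":0},{"grip":-1,"tx":0,"ty":-0.08,"tz":0,"yaw":0},{"grip":-1,"tx":0,"ty":-0.11,"tz":-0.01,"yaw":0},{"grip":-1,"tx":0,"ty":-0.14,"tz":-0.02,"yaw":0},{"grip":-1,"tx":0,"ty":-0.17,"tz":-0.025,"yaw":0}]'; python3 -m handwheel '[{"grip":-1,"tx":0,"ty":-0.03,"tz":0,"yaw":0},{"grip":-1,"tx":0,"ty":-0.06,"tz":0,"yaw":0},{"grip":-1,"tx":0,"ty":-0.085,"tz":0,"yaw":0}]'; python3 go.py 0.413 0.184 0.26;  python3 go.py 0.413 0.1525 0.2327; python3 go.py 0.414 0.1305 0.197;python3 go.py 0.415 0.12 0.170
python3 - <<'E'
from h import *
t=cams.get_image('scene'); cv2.imwrite('pics/s5.png',cv2.resize(t['frame'][130:330,130:397],(800,600)))
E
```

```text
clock: 18.2
position: [0.4152, 0.2615, 0.2793]
ee_rot: [0.001, -0.015, 1.0, 0.001]
force: [0.3, 0.5, 1.3]
gripper_width: -0.0
finger_force: 0.2
clock: 18.5
position: [0.4157, 0.219, 0.2772]
ee_rot: [-0.0, -0.015, 1.0, -0.0]
force: [-0.7, 0.9, 0.1]
gripper_width: 0.0003
finger_force: 0.3
t 18.5 pos [0.4157 0.219  0.2772] ang 91.71 shares [ 0.0076 -0.0697  0.0344] F [-0.7  0.9  0.1] q [ 0.48  0.03 -0.05  1.5   0.    0.45]
t 18.5 pos [0.4157 0.219  0.2772] ang 91.71 shares [ 0.0094 -0.1327  0.089 ] F [-0.7  0.9  0.1] q [ 0.48  0.03 -0.05  1.5   0.    0.45]
t 18.5 pos [0.4157 0.219  0.2772] ang 91.71 shares [ 0.0087 -0.1767  0.1604] F [-0.7  0.9  0.1] q [ 0.48  0.03 -0.05  1.5   0.    0.45]
t 18.5 pos [0.4157 0.219  0.2772] ang 91.71 shares [ 0.0073 -0.1978  0.2144] F [-0.7  0.9  0.1] q [ 0.48  0.03 -0.05  1.5   0.    0.45]
```

View pics/s5.png

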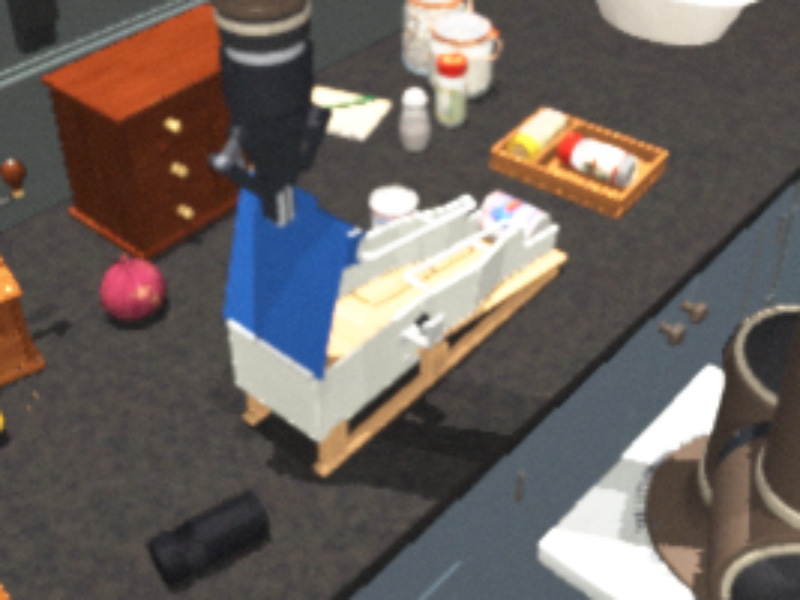

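The fingers are behind the lid at (285, 205) and pushing it forward. I'll follow the arc down.

```bash
python3 -m handwheel '[{"grip":-1,"tx":0.004,"ty":-0.035,"tz":0.012,"yaw":0},{"grip":-1,"tx":0.007,"ty":-0.07,"tz":0.034,"yaw":0},{"grip":-1,"tx":0.007,"ty":-0.1,"tz":0.06,"yaw":0},{"grip":-1,"tx":0.007,"ty":-0.133,"tz":0.089,"yaw":0},{"grip":-1,"tx":0.007,"ty":-0.157,"tz":0.124,"yaw":0},{"grip":-1,"tx":0.007,"ty":-0.177,"tz":0.16,"yaw":0},{"grip":-1,"tx":0.007,"ty":-0.19,"tz":0.19,"yaw":0},{"grip":-1,"tx":0.007,"ty":-0.2,"tz":0.215,"yaw":0},{"grip":-1,"tx":0.007,"ty":-0.2,"tz":0.215,"yaw":0}]'; python3 go.py 0.415 0.112 0.1425
```

```text
clock: 19.45
position: [0.4144, 0.1195, 0.1682]
ee_rot: [-0.001, -0.015, 1.0, -0.001]
force: [-0.3, 0.2, 0.9]
gripper_width: -0.0002
finger_force: 0.3
t 19.45 pos [0.4144 0.1195 0.1682] ang 91.69 shares [-0.0008 -0.0149  0.0514] F [-0.3  0.2  0.9] q [ 0.28 -0.04 -0.35  1.26 -0.    0.25]
```

```bash
python3 -m handwheel '[{"grip":-1,"tx":0,"ty":-0.014,"tz":0.015,"yaw":0},{"grip":-1,"tx":0,"ty":-0.014,"tz":0.025,"yaw":0},{"grip":-1,"tx":0,"ty":-0.014,"tz":0.035,"yaw":0},{"grip":-1,"tx":0,"ty":-0.014,"tz":0.043,"yaw":0},{"grip":-1,"tx":0,"ty":-0.014,"tz":0.05,"yaw":0},{"grip":-1,"tx":0,"ty":-0.014,"tz":0.05,"yaw":0}]';python3 -m handwheel '[{"grip":-1,"tx":0,"ty":0,"tz":0.005,"yaw":0},{"grip":-1,"tx":0,"ty":0,"tz":0.005,"yaw":0}]'
```

```text
clock: 20.05
position: [0.4155, 0.1134, 0.1445]
ee_rot: [-0.0, -0.015, 1.0, 0.0]
force: [-1.0, -0.1, -0.6]
gripper_width: -0.0002
finger_force: 0.0
clock: 20.25
position: [0.4157, 0.1135, 0.1441]
ee_rot: [0.001, -0.015, 1.0, 0.0]
force: [-4.3, -2.8, 15.1]
gripper_width: 0.0001
finger_force: 7.5
```

15 N is well above what the catch needs. I'll back off and check.

```bash
python3 -m handwheel '[{"grip":-1,"tx":0,"ty":0,"tz":0.003,"yaw":0},{"grip":-1,"tx":0,"ty":0,"tz":-0.02,"yaw":0},{"grip":-1,"tx":0,"ty":0,"tz":-0.1,"yaw":0},{"grip":-1,"tx":0,"ty":0,"tz":-0.2,"yaw":0},{"grip":-1,"tx":0,"ty":0,"tz":-0.3,"yaw":0},{"grip":-1,"tx":0,"ty":-0.1,"tz":-0.3,"yaw":0},{"grip":-1,"tx":0,"ty":-0.1,"tz":-0.3,"yaw":0}]'
python3 - <<'E'
from h import *
np.set_printoptions(precision=4,suppress=True)
st=env.observe(); w=cams.get_image('wrist'); t=cams.get_image('scene')
P=[xyz(w,(u,v),st) for u in range(0,512,12) for v in range(0,384,12) if w['frame'][v,u,0]>90 and w['frame'][v,u,2]<60 and w['z_map'][v,u]>0]
P=np.array(P); P=P[(P[:,2]<.2)]; A=np.c_[P[:,:2],np.ones(len(P))]; c=np.linalg.lstsq(A,P[:,2],rcond=None)[0]; print(len(P),'plane slopes',c,P.min(0),P.max(0))
for m in finder.mark_of(w,'lid_edge')[:1]: print(m['conf'],xyz(w,m['uv'],st))
cv2.imwrite('pics/s6.png',np.hstack([cv2.resize(w['frame'],(400,300)),cv2.resize(t['frame'][130:330,130:397],(400,300))]))
E
```

```text
clock: 20.95
position: [0.4178, 0.0605, 0.2939]
ee_rot: [0.001, -0.013, 1.0, -0.0]
force: [0.2, -0.1, -0.3]
gripper_width: -0.0
finger_force: 0.0
19 plane slopes [-0.0415  0.2517  0.1363] [ 0.3503 -0.1705  0.0759] [0.4443 0.1156 0.1446]
0.72 [0.4158 0.0971 0.1437]
```

View pics/s6.png

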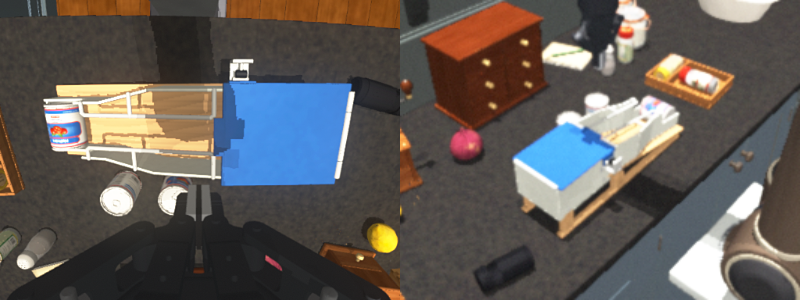

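The lid is flat, with its edge at z = 0.144 against the hinge at 0.1425, and stays down untouched. The jar is in the spice tray and the tin is in place.

```bash
python3 -c "
from bench import env
print(env.finish_job())"
```

```text
the job is handed in; nothing more can be done
None
```

The jar is lying in the spice tray's empty compartment, the lid is held shut by its catch, the tin is still in the outlet, and the job was handed in at about 21 s of robot time; no verdict came back.

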